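Hang the rinsed dosing cup on the drainer's long peg

ROBOT

A 7-joint arm with a two-finger parallel gripper is mounted at the origin on the work surface. World frame = base frame: x ahead of the robot, y to its left, z up, the work surface at z = 0. Lengths are in m, angles in degrees, forces in N, time in s.
With the tool pointing down it reaches from about 0.425 to 0.875 m from the base axis. Payload 4.7 kg.
Tool frame: the origin (TCP) lies at the very end of the fingers, on their centre line; the grasp point (between the pads) lies behind it (env.pinch_z is the z of the grasp point in the tool frame, in m); z points along the fingers, y is the direction in which the jaws open and shut (so a half turn about z gives the same grasp; the last joint's range is limited). The gripper opens to 87 mm and grips with 3 to 60 N. Pads are 19 mm wide; open, the fingers measure 117 mm over their backs; the gripper's body (75 mm by 190 mm) begins 51 mm behind the grasp point.
Start: joints at [-74.421, 18.392, -4.016, 83.108, 1.295, 78.541, -3.26], TCP at [0.166, 0.629, 0.223] pointing down, gripper open.
Joint ranges: [-163.93, 163.93], [-17.29, 119.83], [-79.2, 71.16], [3.27, 140.29], [-89.18, 269.18], [5.43, 117.66], [-154.24, 154.24]. Speed limits (degrees/s): [147.25, 147.25, 180, 180, 180, 180, 180].

INTERFACE

Orientations are given as [roll, pitch, yaw] about the fixed x, y, z axes, in that order (R = Rz(yaw) Ry(pitch) Rx(roll)).
In Python, from cell import readout, read_camera, env gives the robot as it stands. The module is installed in compiled form; this text tells all that it offers.
- The arm moves only by the tool servo_tool, never from a script. Its argument "plan" is a list that holds one entry, the list of rows, each a list of 5 numbers: the finger opening in m, from 0 to 0.087, then the shift along the tool's x, y, z in m, then the turn about the tool's z in rad. In form: [[[jaw, x, y, z, yaw], ...]]. A call has 1 to 12 rows; each row is the pose to reach, as a shift and turn from the pose measured when the call began, along the tool's axes at that moment; what a row does not reach only later rows make up. A row lasts 1/12 s, in which the tool goes at most 41.7 mm and 7.16 degrees, less where a joint would pass 70% of its speed; a pose out of reach is approached as far as the arm can. A call with a gripper value outside its range is refused whole. The fingers move at their own pace and stop on an object; "force" is the grip in N (left out, the last holds). Time passes only in rows, so rows that repeat a pose let the fingers close. It gives the time, the measured TCP pose, the force and the opening at its end, in the units of the state.
- readout.get_obs(): the state, without advancing time (a new reading comes with each control period).
- read_camera(name): name is "scene" or "top" or "wrist"; returns a dict with "image" (480x640x3 uint8, red, green, blue), "range_z" (480x640 float32, m along the optical axis (not along the pixel's ray), 0 where there is no reading), "mtx" (3x3 intrinsics, pixels), "camera_from_world" (4x4, takes a point from world to camera coordinates). Camera axes: x right, y up, looking along -z (the intrinsics and any distortion apply to the point x, -y, -z); pixel columns grow to the right and rows downward; lengths in m; the calibration is good to about 2 mm. A picture is of the moment at which its call begins.
- env.sign_off(): hands the job in, once; it reports no verdict.
The state is a dict: "time_s": time; "qpos": joint angles; "joint_velocities": joint speeds; "effort": joint torques, N m; "tool_pos": TCP position; "tool_rot": TCP orientation; "force": force on the tool from outside, world axes, zero at the start; "wrist_torque": the same for the moment, N m; "grip_width": finger opening in m.
Only numpy, scipy, OpenCV 4.12 (cv2) and the standard library are available. Lean on these libraries where they do the work, as an engineer would, in place of code of your own. Each camera call takes 0.05 s, during which the arm holds its last target. There are 200 camera calls.

TASK

On this laundry counter, take the taller of the two white dosing cups, which stands mouth-down on the worktop, and hang it mouth-down over the longer of the drainer's two slanted steel pegs, all the way down so that the peg's tip carries the inside of the cup's floor and the rim hangs clear of the tray. Then let go and leave it hanging still. Leave the small cup standing where it is.

Things in the scene. Friction and masses are not known exactly. Their poses are not given: they have to be found in the camera images.
- tall_cup_center (a point): Centre, half-way up, of the tall dosing cup: loose, round, white plastic, 50 to 100 g, standing mouth-down on the worktop. 75 mm high; outside diameter 62 mm at the rim (at the bottom as it stands), 59 mm half-way up, 56 mm at the closed end; wall 3 mm. Its z axis is the cup's axis, from mouth to closed end: up when mouth-down.
- tall_cup_floor (a point): Centre of the inside face of the tall cup's closed end (its floor, 4 mm thick): on the cup's axis, 71 mm from the rim and 33.5 mm from the cup's centre along its z axis. Same axes as the cup's centre. This face rests on the peg's tip when the cup hangs fully down.
- long_peg_tip (a point): Tip of the longer peg: fixed, steel, 16 mm thick, round-ended, 110 mm long, tip 110 mm above the worktop; the cup's inside is 17 to 20 mm wider all round. z axis: along the peg, out of the tip, leaning 15 degrees from vertical; y: level, along the tray. White tray, fixed, 150 x 280 x 14 mm; its short peg, 55 mm long, stays empty, 150 mm away along y on either side (it varies).
- small_cup_center (a point): Centre (half-way up) of the small dosing cup, a bystander: same white plastic and same 62 mm rim diameter, but only 36 mm high, loose, mouth-down on the worktop at least 110 mm from the tall cup. It must stay standing where it is.
There are look-alikes about, which are no part of the job. What is shaped like the part that bears tall_cup_center but black, brown or yellow is not meant.

How it is judged (in metres and radians):
At the end, for the whole second after the job is handed in: The tall cup hangs mouth-down (its axis within 37 degrees of vertical) on the long peg, with the inside centre of its floor within 30 mm of the peg's tip, released and still (under 30 mm/s), and the small cup is within 30 mm of where it stood (distance between tall_cup_floor and long_peg_tip below 0.03 m and angle between tall_cup_center's own z axis and vertical below 0.65 rad and linear speed of tall_cup below 0.03 m/s and distance of small_cup_center from where it was at the start of the episode below 0.03 m); the robot touches nothing.
It fails at once if the small cup is knocked over or shifted by more than 30 mm (distance of small_cup_center from where it was at the start of the episode above 0.03 m or angle between small_cup_center's own z axis and vertical above 0.5 rad).
It also fails if it takes over 38 s, if anything falls off the work surface, if the arm or the gripper's body presses on something with over 40 N, if the wrist force passes 120 N, or if a joint passes its speed limit or range.

## Working session

There is one attempt and no reset: what is moved stays moved. The work goes in short steps, Python scripts to look and compute and a tool call to move; the robot and the scene stay as the last step left them, time stands still between calls to the robot, and variables do not carry over. Pictures are saved under pics/ and viewed, about 8 in all and at most 12, crops included, and the job is handed in when it is done.

Besides the shell and the picture viewer there is one more tool, called as a command line: name --argument value ..., lists and objects as JSON in quotes. servo_tool: Moves the arm, as the interface text tells. Its arguments: {"type":"object","properties":{"plan":{"type":"array"},"force":{"type":"number"}},"required":["plan"]}

```bash
mkdir -p pics; cat > h.py <<'E'
import numpy as np, cv2
from cell import readout, read_camera, env
def shot(n,f=None):
    c=read_camera(n)
    if f: cv2.imwrite('pics/'+f,c['image'][:,:,::-1])
    np.savez('/tmp/%s.npz'%n,**c)
    return c
def cloud(c):
    v,u=np.mgrid[:480,:640]; z=c['range_z']; K=c['mtx']
    p=np.stack([(u-K[0,2])/K[0,0]*z,-(v-K[1,2])/K[1,1]*z,-z,np.ones_like(z)],-1)
    P=p@np.linalg.inv(c['camera_from_world']).T
    P=P[...,:3]; P[z==0]=np.nan
    return P
E
python3 - <<'E'
from h import *
a=shot('top','top1.png');b=shot('scene','scene1.png')
print(readout.get_obs(),env.pinch_z)
E
```

```text
{'time_s': 0.1, 'qpos': array([-74.42127607,  18.4356074 ,  -4.01601261,  83.16709993,
         1.29607801,  78.53971765,  -3.25959642]), 'joint_velocities': array([-0.00155849, -0.03335759, -0.05446181, -0.25927793, -0.04722621,
        0.01057499, -0.05287227]), 'effort': array([ 1.94639892e-04, -4.92567658e+01, -4.05729879e-01, -3.13400817e+01,
       -6.41793455e-02,  3.94086423e-02,  6.05990590e-05]), 'tool_pos': array([0.16564606, 0.62804104, 0.22156905]), 'tool_rot': array([-1.79902866e+02,  6.24460051e-03,  1.65231933e+02]), 'force': array([ 0.82079427,  0.10857195, -0.4828836 ]), 'wrist_torque': array([ 0.03536015,  0.01849968, -0.0037203 ]), 'grip_width': 0.08700242278784842} -0.0187
```

```bash
sleep 1; ls pics
```

```text
scene1.png
top1.png
```

View pics/top1.png

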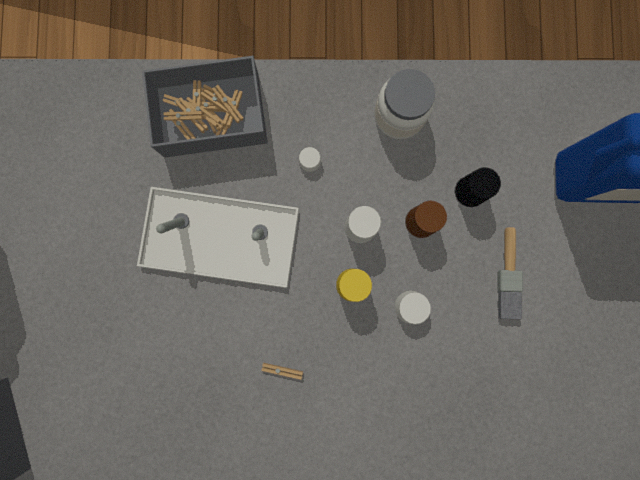

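View pics/scene1.png

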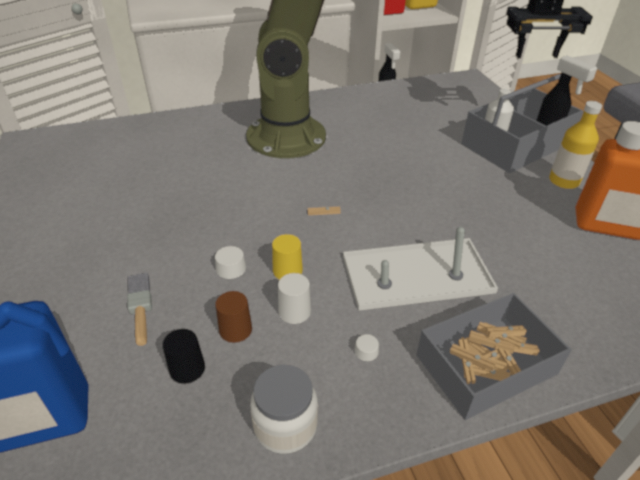

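The candidates for the tall cup are:
- White at top (364,222) / scene (294,298): tall and white, so it fits.
- White at top (414,308) / scene (230,262): short, so it is the small cup.
- White at top (310,158): a tiny cap.
- Yellow, brown and black cups: excluded by colour.

The long peg's tip is at top (162,227) / scene (460,230). Next I'll measure these and check a crop.

```bash
python3 - <<'E'
from h import *
c=dict(np.load('/tmp/top.npz'));P=cloud(c)
for n,u,v in [('tall',364,222),('small',414,308),('cap',310,158),('yellow',355,285),('brown',432,217),('black',487,182),('jar',410,95)]:
    q=P[v-20:v+21,u-20:u+21].reshape(-1,3); zt=P[v,u,2]
    q=q[abs(q[:,2]-zt)<.006]; print(n,P[v,u].round(3),((np.nanmin(q,0)+np.nanmax(q,0))/2).round(4),np.ptp(q,0).round(3))
print(P[215:237:3,155:195:4,2].round(3)); print(P[222:232:2,156:170:2].round(3).tolist())
R=P[180:300,130:305].reshape(-1,3); m=R[:,2]>.045; print(R[m][np.argsort(-R[m,2])][::15].round(3))
print(P[190,155],P[210,294],P[265,142],P[285,288], np.linalg.inv(c['camera_from_world'])[:3,3])
im=c['image'][140:340,130:450,::-1]; s=dict(np.load('/tmp/scene.npz'))['image'][215:375,200:520,::-1]
cv2.imwrite('pics/crop1.png',np.vstack([cv2.resize(im,(800,500))[:, :],cv2.resize(s,(800,400))])[:900] if 0 else np.hstack([cv2.resize(s,(800,400))]))
E
```

```text
tall [ 0.616 -0.15   0.075] [ 0.6176 -0.1499  0.0737] [0.054 0.056 0.008]
small [ 0.467 -0.242  0.036] [ 0.4674 -0.243   0.0348] [0.055 0.055 0.009]
cap [ 0.744 -0.055  0.022] [ 0.7453 -0.0534  0.0218] [0.04  0.038 0.01 ]
yellow [ 0.508 -0.134  0.074] [ 0.508  -0.1336  0.0743] [0.055 0.055 0.008]
brown [ 0.625 -0.268  0.075] [ 0.6275 -0.2649  0.0734] [0.056 0.056 0.009]
black [ 0.687 -0.365  0.073] [ 0.686  -0.3606  0.0729] [0.056 0.056 0.011]
jar [ 0.831 -0.227  0.102] [ 0.8325 -0.2281  0.1001] [0.072 0.07  0.008]
[[0.003 0.002 0.005 0.002 0.002 0.011 0.012 0.01  0.001 0.003]
 [0.002 0.003 0.005 0.003 0.    0.01  0.024 0.011 0.009 0.003]
 [0.004 0.002 0.006 0.073 0.065 0.052 0.035 0.018 0.009 0.004]
 [0.003 0.107 0.103 0.088 0.075 0.057 0.034 0.009 0.009 0.004]
 [0.002 0.11  0.107 0.094 0.074 0.051 0.011 0.01  0.004 0.003]
 [0.007 0.108 0.106 0.088 0.003 0.003 0.004 0.003 0.005 0.001]
 [0.007 0.003 0.006 0.004 0.002 0.004 0.003 0.003 0.005 0.005]
 [0.003 0.003 0.003 0.001 0.005 0.005 0.003 0.004 0.003 0.003]]
[[[0.626, 0.235, 0.005], [0.626, 0.231, 0.004], [0.626, 0.228, 0.004], [0.
[... 592 characters left out ...]
, [0.599, 0.193, 0.109], [0.599, 0.19, 0.108], [0.599, 0.187, 0.107], [0.599, 0.185, 0.103], [0.6, 0.184, 0.096], [0.602, 0.185, 0.084]]]
[[0.605 0.193 0.111]
 [0.602 0.192 0.109]
 [0.599 0.192 0.108]
 [0.609 0.189 0.106]
 [0.608 0.187 0.105]
 [0.596 0.188 0.101]
 [0.6   0.184 0.096]
 [0.611 0.186 0.088]
 [0.61  0.182 0.082]
 [0.604 0.185 0.074]
 [0.607 0.184 0.067]
 [0.62  0.185 0.06 ]
 [0.622 0.19  0.056]
 [0.596 0.036 0.055]
 [0.6   0.043 0.054]
 [0.623 0.187 0.053]
 [0.591 0.036 0.051]
 [0.615 0.182 0.047]]
[0.68733186 0.23959916 0.00165959] [ 0.64862187 -0.02487603  0.00408527] [0.54441583 0.25566657 0.01277992] [ 0.50725521 -0.01384224 -0.00178489] [ 0.51591908 -0.07067562  0.84002673]
```

View pics/crop1.png

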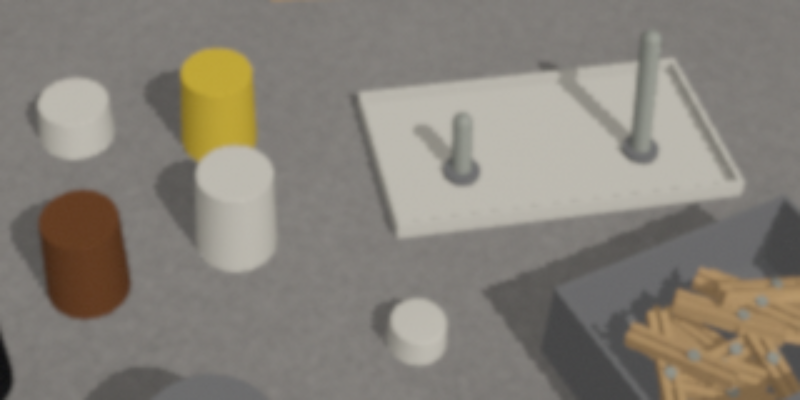

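The crop confirms the tall white cup at crop (235,205) and the long peg at crop (648,40). The small cup is at (75,118).

Tall cup axis ≈ (0.617,-0.150) and peg tip ≈ (0.603,0.191,0.110), leaning towards -x. Now I'll travel to above the cup.

servo_tool --plan '[[[0.087,-0.01,-0.01,0,0],[0.087,-0.035,-0.035,0,0.05],[0.087,-0.063,-0.063,0,0.1],[0.087,-0.091,-0.091,0,0.15],[0.087,-0.12,-0.12,0,0.2],[0.087,-0.148,-0.148,0,0.25],[0.087,-0.176,-0.176,0,0.3],[0.087,-0.204,-0.204,0,0.35],[0.087,-0.232,-0.232,0,0.4],[0.087,-0.26,-0.26,0,0.45],[0.087,-0.288,-0.288,0,0.5],[0.087,-0.316,-0.316,0,0.55]]]' --force 15

```text
time_s: 1.1
tool_pos: [0.391, 0.2399, 0.2219]
tool_rot: [-179.9, 0.0, 133.6]
force: [1.3, 0.9, 0.4]
grip_width: 0.0868
```

servo_tool --plan '[[[0.087,-0.039,-0.0094,0,0],[0.087,-0.078,-0.0188,0,0],[0.087,-0.117,-0.0281,0,0],[0.087,-0.156,-0.0375,0,0],[0.087,-0.195,-0.0469,0,0],[0.087,-0.234,-0.056,0,0],[0.087,-0.273,-0.0655,0,0],[0.087,-0.312,-0.075,0,0],[0.087,-0.35,-0.084,0,0],[0.087,-0.388,-0.093,0,0],[0.087,-0.42,-0.101,0,0],[0.087,-0.438,-0.105,0,0]]]'

```text
time_s: 2.1
tool_pos: [0.6173, -0.1545, 0.2218]
tool_rot: [-179.8, 0.1, 133.4]
force: [-1.1, 0.1, 0.6]
grip_width: 0.0873
```

```bash
python3 - <<'E'
from h import *
c=shot('wrist','wrist1.png');P=cloud(c)
t=shot('top');Q=cloud(t)
o=readout.get_obs();print(o['tool_pos'],o['tool_rot'],o['joint_velocities'].round(1))
for n,X in (('w',P),('t',Q)):
    q=X.reshape(-1,3); m=(abs(q[:,2]-.075)<.006)&(np.hypot(q[:,0]-.617,q[:,1]+.15)<.045); q=q[m]
    if len(q): print(n,len(q),((q.min(0)+q.max(0))/2).round(4),np.ptp(q,0).round(3),np.median(q,0).round(4))
E
```

```text
[ 0.61678779 -0.1543997   0.22150674] [-1.79719571e+02  1.26683645e-01  1.33242471e+02] [-2.8 -2.6 -2.3  2.3 -0.2  1.2 -2.1]
w 2634 [ 0.6179 -0.1511  0.0738] [0.056 0.056 0.009] [ 0.6173 -0.1504  0.076 ]
```

View pics/wrist1.png

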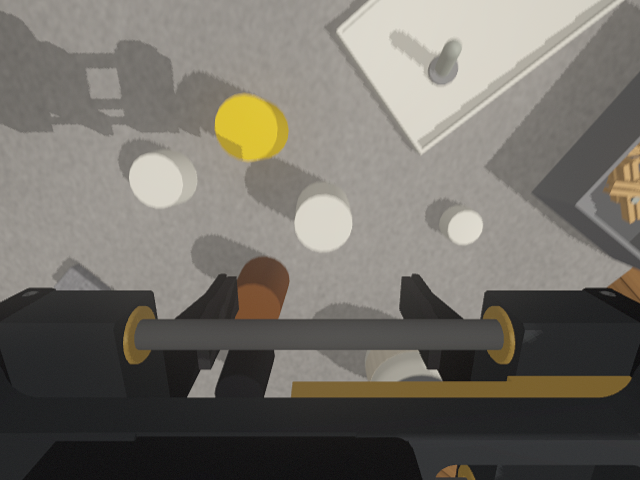

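The wrist view shows the white cup at (323,222), well centred between the fingers, with the brown cup clear of them. Descending.

servo_tool --plan '[[[0.087,0.002,0.003,0.01,0],[0.087,0.002,0.003,0.03,0],[0.087,0.002,0.003,0.05,0],[0.087,0.002,0.003,0.07,0],[0.087,0.002,0.003,0.09,0],[0.087,0.002,0.003,0.11,0],[0.087,0.002,0.003,0.13,0],[0.087,0.002,0.003,0.15,0],[0.087,0.002,0.003,0.168,0],[0.087,0.002,0.003,0.182,0],[0.087,0.002,0.003,0.19,0],[0.087,0.002,0.003,0.193,0]]]'

```text
time_s: 3.2
tool_pos: [0.6161, -0.1502, 0.0267]
tool_rot: [-179.7, -0.0, 133.3]
force: [-0.7, 0.5, 0.1]
grip_width: 0.0872
```

servo_tool --plan '[[[0.07,0,0,0,0],[0.064,0,0,0,0],[0.06,0,0,0,0],[0.05,0,0,0,0],[0.045,0,0,0,0],[0.045,0,0,0,0],[0.045,0,0,0,0],[0.045,0,0,0,0]]]' --force 15

```text
time_s: 3.87
tool_pos: [0.6167, -0.1503, 0.0275]
tool_rot: [-179.7, 0.0, 133.3]
force: [0.4, 0.6, 3.0]
grip_width: 0.0584
```

servo_tool --plan '[[[0.045,0,0,-0.005,0],[0.045,0,0,-0.015,0],[0.045,0,0,-0.03,0],[0.045,0,0,-0.047,0],[0.045,0,0,-0.064,0],[0.045,0,0,-0.081,0],[0.045,0,0,-0.098,0],[0.045,0,0,-0.115,0],[0.045,0,0,-0.132,0],[0.045,0,0,-0.148,0],[0.045,0,0,-0.158,0],[0.045,0,0,-0.162,0]]]' --force 20

```text
time_s: 4.87
tool_pos: [0.6179, -0.1502, 0.1917]
tool_rot: [-179.8, 0.2, 133.3]
force: [0.3, -1.1, -1.5]
grip_width: 0.0579
```

servo_tool --plan '[[[0.045,0.01,0.009,0,0],[0.045,0.028,0.025,0,0],[0.045,0.047,0.042,0,0],[0.045,0.066,0.059,0,0],[0.045,0.085,0.076,0,0],[0.045,0.104,0.093,0,0],[0.045,0.123,0.11,0,0],[0.045,0.142,0.127,0,0],[0.045,0.16,0.143,0,0],[0.045,0.175,0.156,0,0],[0.045,0.184,0.164,0,0],[0.045,0.187,0.167,0,0]]]'

```text
time_s: 5.87
tool_pos: [0.6101, 0.1044, 0.1895]
tool_rot: [-179.8, 0.1, 133.6]
force: [0.6, -0.3, -0.4]
grip_width: 0.0584
```

```bash
python3 - <<'E'
from h import *
c=shot('wrist','wrist2.png');P=cloud(c)
s=shot('scene');S=cloud(s)
o=readout.get_obs();print(o['tool_pos'],o['tool_rot'],o['grip_width'])
for n,X in (('w',P),('s',S)):
    q=X.reshape(-1,3); d=q[:,:2]-[.617,.189]
    for a in (.03,.05,.07,.09,.1,.106):
        m=(abs(q[:,2]-a)<.006)&(np.hypot(*d.T)<.04); k=q[m]
        if len(k): print(n,a,len(k),k.min(0).round(4),k.max(0).round(4),k.mean(0).round(4))
E
```

```text
[0.61077765 0.10114459 0.18997035] [-1.79743607e+02  1.49799834e-01  1.33387215e+02] 0.05783730978680831
w 0.03 21 [0.6177 0.1793 0.0241] [0.6311 0.1878 0.0359] [0.6256 0.1814 0.0299]
w 0.05 26 [0.6111 0.1802 0.0447] [0.6263 0.1897 0.0555] [0.6198 0.1824 0.0499]
w 0.07 26 [0.6072 0.1808 0.0641] [0.621  0.1891 0.0757] [0.6147 0.1828 0.0696]
w 0.09 38 [0.6006 0.1816 0.0841] [0.616  0.1918 0.095 ] [0.6089 0.1839 0.0894]
w 0.1 78 [0.5949 0.1819 0.0942] [0.6131 0.1956 0.1059] [0.6027 0.186  0.1022]
w 0.106 401 [0.5949 0.1823 0.1001] [0.6116 0.1975 0.112 ] [0.602  0.1894 0.1084]
s 0.03 44 [0.6183 0.1773 0.024 ] [0.6321 0.1914 0.0357] [0.6271 0.1826 0.0295]
s 0.05 53 [0.6119 0.1779 0.0441] [0.6262 0.1928 0.0558] [0.6212 0.1833 0.0496]
s 0.07 45 [0.606  0.1774 0.064 ] [0.6216 0.1935 0.0755] [0.6158 0.1844 0.0695]
s 0.09 47 [0.6009 0.178  0.0841] [0.6154 0.1936 0.0957] [0.6103 0.1846 0.09  ]
s 0.1 43 [0.5982 0.1791 0.0944] [0.6128 0.1937 0.1056] [0.6081 0.1849 0.0999]
s 0.106 58 [0.5982 0.1791 0.1001] [0.6128 0.1937 0.1119] [0.6057 0.1855 0.1064]
```

View pics/wrist2.png

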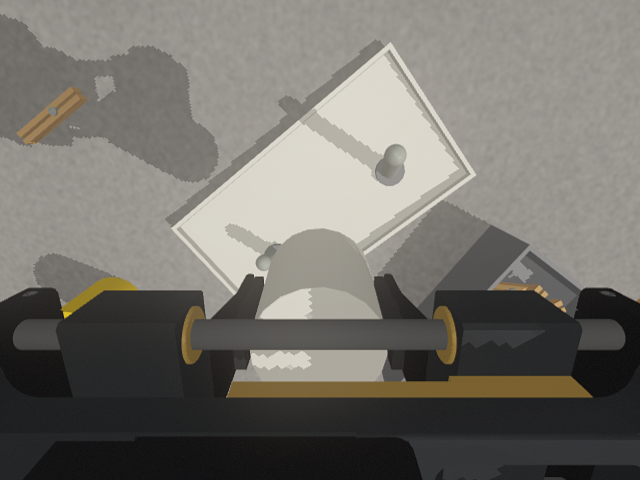

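The wrist view shows the cup held upright at (320,310), with the peg tip ahead at (395,155). Both cameras put the tip at about (0.603,0.188,0.110). I'll aim the cup axis about 5 mm towards the peg's base.

servo_tool --plan '[[[0.045,0.005,0.0045,0,0],[0.045,0.014,0.0125,0,0],[0.045,0.024,0.021,0,0],[0.045,0.034,0.03,0,0],[0.045,0.044,0.039,0,0],[0.045,0.053,0.047,0,0],[0.045,0.06,0.053,0,0],[0.045,0.064,0.057,0,0],[0.045,0.065,0.0576,0,0],[0.045,0.065,0.0576,0,0],[0.045,0.065,0.0576,0,0]]]'

```text
time_s: 6.88
tool_pos: [0.6082, 0.1869, 0.1896]
tool_rot: [-179.7, 0.2, 133.3]
force: [-0.8, -0.9, -0.3]
grip_width: 0.0583
```

```bash
python3 - <<'E'
from h import *
s=shot('scene');S=cloud(s)
o=readout.get_obs();print(o['tool_pos'],o['tool_rot'],o['grip_width'])
cv2.imwrite('pics/s3.png',cv2.resize(s['image'][140:320,380:560,::-1],(600,600)))
q=S.reshape(-1,3);m=(q[:,2]>.155)&(q[:,2]<.2)&(np.hypot(q[:,0]-.608,q[:,1]-.188)<.035);print(q[m].min(0),q[m].max(0),q[m].mean(0))
E
```

```text
[0.60819116 0.18670944 0.18964922] [-1.79727104e+02  1.79395737e-01  1.33299782e+02] 0.05832458108454447
[0.59053389 0.15303712 0.16200344] [0.64074215 0.21241521 0.19997876] [0.62822657 0.17173405 0.18290089]
```

View pics/s3.png

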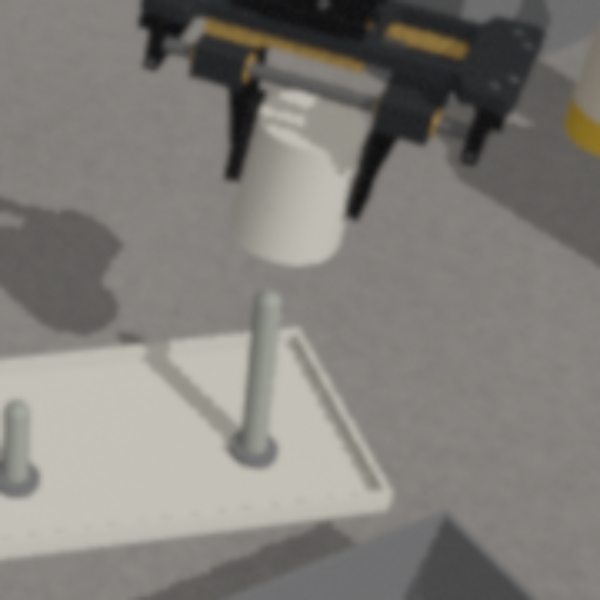

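```bash
python3 - <<'E'
from h import *
s=dict(np.load('/tmp/scene.npz'))
for p in [(.608,.187,.162),(.608,.187,.11),(.603,.188,.11),(.631,.186,.014)]:
    x=s['camera_from_world']@[*p,1]; u=s['mtx']@[x[0],-x[1],-x[2]]; u=u[:2]/u[2]; print(p,((u-[380,140])*600/180).round(0))
E
```

```text
(0.608, 0.187, 0.162) [288. 230.]
(0.608, 0.187, 0.11) [270. 301.]
(0.603, 0.188, 0.11) [268. 295.]
(0.631, 0.186, 0.014) [257. 445.]
```

The projected rim and tip match the picture: rim centre about (290,235), tip about (267,297). Lowering.

servo_tool --plan '[[[0.045,0,0,0.005,0],[0.045,0,0,0.014,0],[0.045,0,0,0.024,0],[0.045,0,0,0.034,0],[0.045,0,0,0.045,0],[0.045,0,0,0.056,0],[0.045,0,0,0.067,0],[0.045,0,0,0.078,0],[0.045,0,0,0.089,0],[0.045,0,0,0.099,0],[0.045,0,0,0.107,0],[0.045,0,0,0.112,0]]]'

```text
time_s: 7.93
tool_pos: [0.6075, 0.186, 0.0762]
tool_rot: [-179.7, 0.2, 133.3]
force: [-0.7, -0.3, -1.2]
grip_width: 0.0576
```

servo_tool --plan '[[[0.045,0,0,0.002,0],[0.045,0,0,0.004,0],[0.045,0,0,0.006,0],[0.045,0,0,0.008,0],[0.045,0,0,0.009,0],[0.045,0,0,0.009,0]]]'

```text
time_s: 8.43
tool_pos: [0.6076, 0.1859, 0.0673]
tool_rot: [-179.7, 0.2, 133.3]
force: [-0.9, -0.6, -0.5]
grip_width: 0.0584
```

servo_tool --plan '[[[0.045,0,0,0.001,0],[0.045,0,0,0.002,0],[0.045,0,0,0.003,0],[0.045,0,0,0.003,0],[0.045,0,0,0.003,0]]]'

```text
time_s: 8.85
tool_pos: [0.608, 0.1861, 0.0664]
tool_rot: [-179.7, 0.1, 133.3]
force: [-4.1, -1.3, 9.6]
grip_width: 0.0577
```

Contact is at TCP z 0.0664, which is the predicted height. I'll relieve the load, then open slowly.

servo_tool --plan '[[[0.045,0,0,0,0],[0.045,0,0,0,0],[0.059,0,0,0,0],[0.061,0,0,0,0],[0.063,0,0,0,0],[0.066,0,0,0,0],[0.07,0,0,0,0],[0.076,0,0,0,0],[0.082,0,0,0,0],[0.087,0,0,0,0],[0.087,0,0,0,0],[0.087,0,0,0,0]]]'

```text
time_s: 9.85
tool_pos: [0.6081, 0.186, 0.0664]
tool_rot: [-179.7, 0.1, 133.3]
force: [0.1, -0.7, -0.6]
grip_width: 0.0862
```

```bash
python3 - <<'E'
from h import *
s=shot('scene')
o=readout.get_obs();print(o['tool_pos'],o['force'],o['grip_width'])
cv2.imwrite('pics/s4.png',cv2.resize(s['image'][140:320,380:560,::-1],(600,600)))
E
```

```text
[0.60806095 0.18604949 0.06639774] [-0.36962145  0.11936688 -0.50316207] 0.08611477583357847
```

View pics/s4.png

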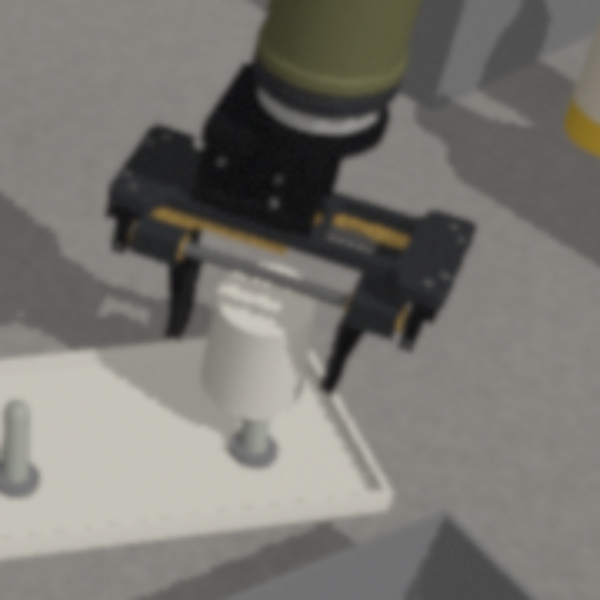

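The cup hangs on the peg with its rim well above the tray (about (250,410)). Both fingers are clear, so I'm retreating straight up.

servo_tool --plan '[[[0.087,0,0,-0.004,0],[0.087,0,0,-0.01,0],[0.087,0,0,-0.018,0],[0.087,0,0,-0.028,0],[0.087,0,0,-0.038,0],[0.087,0,0,-0.05,0],[0.087,0,0,-0.064,0],[0.087,0,0,-0.08,0],[0.087,0,0,-0.098,0],[0.087,0,0,-0.118,0],[0.087,0,0,-0.135,0],[0.087,0,0,-0.145,0]]]'

```text
time_s: 10.9
tool_pos: [0.6094, 0.1869, 0.2151]
tool_rot: [-180.0, 0.2, 133.3]
force: [0.3, 0.4, 0.4]
grip_width: 0.0869
```

servo_tool --plan '[[[0.087,0,0,0,0],[0.087,0,0,0,0],[0.087,0,0,0,0],[0.087,0,0,0,0],[0.087,0,0,0,0],[0.087,0,0,0,0],[0.087,0,0,0,0],[0.087,0,0,0,0],[0.087,0,0,0,0],[0.087,0,0,0,0],[0.087,0,0,0,0],[0.087,0,0,0,0]]]'

```text
time_s: 11.9
tool_pos: [0.6094, 0.1869, 0.2151]
tool_rot: [-180.0, 0.2, 133.3]
force: [-0.4, -0.2, -0.3]
grip_width: 0.0873
```

```bash
python3 - <<'E'
from h import *
s=shot('scene');S0=cloud(s)
s=shot('scene');S=cloud(s);w=shot('wrist');W=cloud(w);t=shot('top');T=cloud(t)
cv2.imwrite('pics/s5.png',cv2.resize(s['image'][200:380,200:520,::-1],(800,450)))
def sel(X,c,r,lo,hi):
    q=X.reshape(-1,3);return q[(q[:,2]>lo)&(q[:,2]<hi)&(np.hypot(q[:,0]-c[0],q[:,1]-c[1])<r)]
for n,X in (('s0',S0),('s',S),('w',W),('t',T)):
    for k,a in (('cup',((.607,.187),.05,.03,.135)),('small',((.467,-.242),.06,.028,.05))):
        q=sel(X,*a)
        if len(q)>5:print(n,k,len(q),q.min(0).round(4),q.max(0).round(4),q.mean(0).round(4))
q=sel(W,(.607,.187),.05,.098,.13)
if len(q)>20:
    c=q.mean(0);n=np.linalg.svd(q-c)[2][2];print('top plane',c,n)
print(readout.get_obs()['force'])
E
```

```text
s0 cup 1291 [0.5798 0.1536 0.0306] [0.6381 0.2142 0.1201] [0.6176 0.1771 0.089 ]
s0 small 509 [ 0.4392 -0.2752  0.0282] [ 0.4981 -0.2183  0.0417] [ 0.4721 -0.2474  0.0362]
s cup 1292 [0.5814 0.1532 0.0302] [0.6371 0.2149 0.1205] [0.6176 0.177  0.0888]
s small 510 [ 0.4358 -0.2751  0.0281] [ 0.4987 -0.2192  0.0413] [ 0.4722 -0.2471  0.0364]
w cup 4905 [0.5717 0.1561 0.0404] [0.637  0.2235 0.1199] [0.6022 0.1922 0.1033]
t cup 588 [0.5717 0.1573 0.034 ] [0.6356 0.2042 0.1143] [0.6078 0.1715 0.0909]
t small 791 [ 0.4397 -0.2707  0.0281] [ 0.495  -0.2146  0.0394] [ 0.4672 -0.2422  0.0352]
top plane [0.6063277  0.18712913 0.11309938] [ 0.01206155 -0.02985892  0.99948135]
[-0.34261909 -0.98170389  0.19578519]
```

View pics/s5.png

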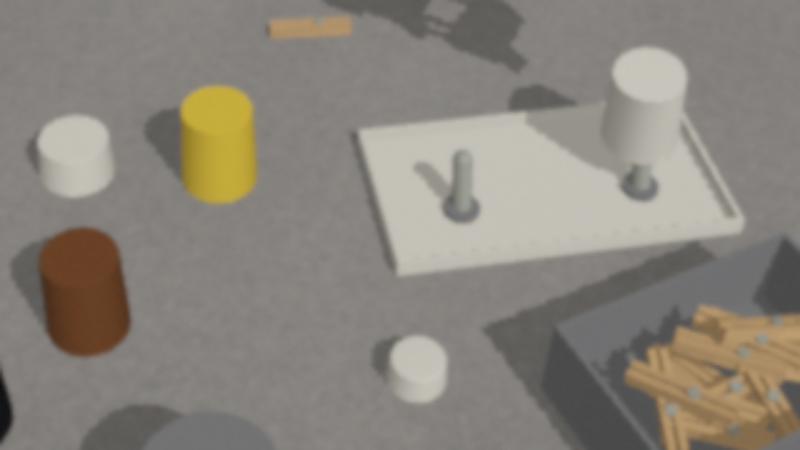

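The cup hangs on the long peg at crop (645,105) with its rim clear of the tray. Its top sits at about z 0.115, nearly level, and it reads the same in successive frames. The small cup at crop (75,155) hasn't moved. Handing in.

```bash
python3 -c "
from cell import env; print(env.sign_off())"
```

```text
the job is handed in; nothing more can be done
None
```

The tall white cup is hanging mouth-down on the long peg. I released it, backed the gripper up about 150 mm, and handed the job in at about 12 s. The hand-in gave no verdict.

My last checks:
- **Seating:** contact came at the predicted height. The centre of the cup's floor sits roughly 5 mm from the peg's tip, against the 30 mm limit.
- **Tilt:** a plane fitted to the cup's top put it about 2° from vertical. An earlier picture, taken right after release, had looked more tilted to me.
- **Stillness:** two scene frames 0.05 s apart, a full second after I backed off, gave the same cup position. I did not measure its speed directly.
- **Rim:** it is clear of the tray in the picture, at about 39 mm above the worktop against the 14 mm tray.
- **Small cup:** it is still standing within about 1 mm of its first measured position.
- **Robot:** the wrist force reads near zero, so nothing is being touched.

None of the checks failed. The wrist and scene depth readings put the peg's tip 3–4 mm apart, well inside what the fit needed.

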